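# Turn the pipette carousel to its empty hook and hang the pipette

### The arm

A 6-joint arm with a two-finger parallel gripper is mounted at the origin on the work surface. World frame = base frame: x ahead of the robot, y to its left, z up, the work surface at z = 0. Lengths are in m, angles in rad, forces in N, time in s.
With the tool pointing down it reaches from about 0.3 to 0.875 m from the base axis. Payload 4.2 kg.
Tool frame: the origin (TCP) lies at the very end of the fingers, on their centre line; the grasp point (between the pads) lies 19 mm behind it; z points along the fingers, y is the line along which they close (so a half turn about z gives the same grasp; the last joint's range is limited). The gripper opens to 85 mm and grips with 20 to 120 N. Pads are 22 mm wide; open, the fingers measure 114 mm over their backs; the gripper's body (76 mm by 85 mm) begins 54 mm behind the grasp point. The pads swing forward as they close: fully open they stand 13 mm farther back than shut.
Start: joints at [1.223, 0.32, 1.565, -0, 1.257, -0.02], TCP at [0.185, 0.544, 0.231] pointing down, gripper open.
Joint ranges: [-3.11, 3.11], [-0.84, 2.01], [0.21, 2.61], [-1.34, 4.49], [0.05, 2.63], [-2.56, 2.56]. Speed limits (rad/s): [2.57, 2.57, 3.14, 3.14, 3.14, 3.14].

### API

Orientations are given as a rotation vector (axis times angle).
In Python, from plant import robot gives the robot as it stands.
- The arm moves only by the tool play_rows, never from a script. Its argument "moves" is a list of rows, each a list of 7 numbers: the shift along the tool's x, y, z normalised to -1 to 1, where 1 is 500 mm, then the turn, a rotation vector about the tool's x, y, z normalised to -1 to 1, where 1 is 60 degrees, then the finger opening in mm, from 0 to 85.4. A call has 1 to 12 rows; each row shifts and turns the commanded pose from where the row before left it, along the tool's axes as they then stand; what a row does not reach is not made up. A row lasts 1/8 s, in which the tool goes at most 62.5 mm and 10.7 degrees, less where a joint would pass 70% of its speed; a pose out of reach is approached as far as the arm can. A call with a number of a shift or a turn outside -1 to 1 is refused whole. A call with a gripper value outside its range is refused whole. The fingers move at their own pace and stop on an object; "squeeze" is the grip in N (left out, the last holds). Time passes only in rows, so rows that do not move let the fingers close. It gives the time, the measured TCP pose, the force, the opening and the grip force at its end, in the units of the state.
- robot.observe(): the state, without advancing time (a new reading comes with each control period).
- robot.capture(name): name is "scene" or "top"; returns a dict with "color" (384x512x3 uint8, blue, green, red), "camera_matrix" (3x3 intrinsics, pixels), "D" ([k1, k2, p1, p2, k3] as OpenCV has them; the pictures are not rectified), "xyz" and "orientation" of the camera in the world. Camera axes: x right, y down, z forward; pixel columns grow to the right and rows downward; lengths in m; the calibration is good to about 2 mm. A picture is of the moment at which its call begins. There is no depth.
- robot.hand_in(): hands the job in; it is judged then, once.
The state is a dict: "time": time; "qpos": joint angles; "joint_vel": joint speeds; "effort": joint torques, N m; "ee_pos": TCP position; "orientation": TCP orientation; "force": force on the tool from outside, world axes, zero at the start; "wrist_torque": the same for the moment, N m; "width": finger opening in m; "finger_force": force on a finger pad.
Only numpy, scipy, OpenCV 4.12 (cv2) and the standard library are available. Lean on these libraries where they do the work, as an engineer would, in place of code of your own. Each camera call takes 0.05 s, during which the arm holds its last target. There are 200 camera calls.

### The job

Leave the pipette in its sloped rest while you turn the carousel until its one empty hook faces the front of the carousel's foot. Then take the pipette from the rest and hang it upright in that hook, still at the front, its collar resting on both prongs inside the end lips. Lower it gently until you feel it seat (the post's height is not known beforehand), do not drop it or press hard, and do not disturb the bottle, the tip box or the tube rack.

Things in the scene. Friction and masses are not known exactly. Their poses are not given: they have to be found in the camera images.
- carousel: White pipette carousel, fixed. Origin: centre of the foot's underside, on the vertical turning axis. Foot: disc 170 mm across, 16 mm high, with a tongue (100 mm wide, 10 mm high) out to x = -115 mm that marks the front (foot's -x, roughly towards the robot). A telescopic post is locked at an extension e of 0 to 30 mm; e differs each time and is NOT measured: find it by touch or sight.
- turret (a joint): Angle (rad) of the turret on the post, positive counterclockwise from above, range +-6.28. 0: the empty hook points along the foot's +x (back); +3.14 or -3.14: it faces the front. Friction about 0.15 N m: stays where left, yields if pushed. Five forked hooks 72 deg apart; four hold pipettes that are locked on (tops 230 mm + e above the bench, radius 101 mm), one is empty.
- bar_low (a point): Fixed point on the turning axis, 250 mm above the bench: where the middle of the turning bar's top would be if e were 0; it really is e higher. The bar on top of the turret is 80 mm long, 16 mm wide, 30 mm high, its length along the empty hook's direction, on a hub 32 mm across. Grip it across its width, or push it, to turn the turret.
- seat_low (a point): Fixed point at the front, 155 mm up, 102 mm from the axis: where the collar's underside sits if e = 0 and the hook faces front (really e higher). Hook: two level prongs, tops at this height, 6 thick, 11 wide; slot 30 mm wide, open outwards and upwards, from radius 87 (closed end) to 132 mm; at each prong's end a lip 7 mm high, radius 127 to 132. Hung axis: radius 99 to 106 mm.
- pipette: Loose pipette, like those on the carousel, 0.08 to 0.17 kg, 200 mm long. Origin: tip; z along its axis to the plunger; round. From the tip: cone at most 16 mm across to 48 mm, barrel 24 across to 125, collar 42 across from 125 to 131, grip body 28 across to 185, plunger button 20 across to 200 mm. Starts leaning 30 degrees in the rest; take it by the grip body.
- pipette_collar (a point): Point on the pipette's axis at the underside of the collar, 125 mm from the tip: the face that rests on the prongs.
- rest: Grey sloped rest, fixed. Origin: centre of the underside; base 130 x 90 x 12 mm. A V trough bears the barrel from 53 to 125 mm from the tip, collar on its upper end. The pipette's tip starts at (30, 0, 20) mm in this frame, leaning 30 degrees to the rest's -x (roughly to the robot); grip body's middle at (-50, 0, 159). Open above and to +x: draw it out along its axis.
- bottle: Bystander: clear bottle 68 mm across, 150 mm high, origin centre of the underside.
- tip_box: Bystander: pipette tip box 120 x 85 x 68 mm, origin centre of the underside.
- tube_rack: Bystander: white tube rack 100 x 200 x 70 mm, origin centre of the underside.
Not all that is in view belongs to the job. What is shaped like the pipette but red or turquoise is not meant.

How it is judged:
By the outcome, as a careful person would: the job done as asked, in the order asked, and still so for the second after the job is handed in, with the robot touching nothing.
It also fails if it takes over 72 s, if anything falls off the work surface, if the arm or the gripper's body presses on something with over 40 N, if the wrist force passes 120 N, or if a joint passes its speed limit or range.

## Working session

There is one attempt and no reset: what is moved stays moved. The work goes in short steps, Python scripts to look and compute and a tool call to move; the robot and the scene stay as the last step left them, time stands still between calls to the robot, and variables do not carry over. Pictures are saved under pics/ and viewed, at most 10 in all, crops included, and the job is handed in when it is done.

Besides the shell and the picture viewer there is one more tool, called as a command line: name --pt "numbers of a row" for each row, then --argument value for the rest. play_rows: Moves the arm, as the interface text tells. Its arguments: {"type":"object","properties":{"moves":{"type":"array"},"squeeze":{"type":"number"}},"required":["moves"]}

```bash
ls; mkdir -p pics
python3 - <<'E'
from plant import robot
import cv2,numpy as np
for n in("scene","top"):
    c=robot.capture(n); cv2.imwrite(f"pics/{n}0.png",c["color"]); print(n,c["camera_matrix"],c["D"],c["xyz"],c["orientation"])
s=robot.observe();print(s)
E
```

```text
pics
scene [[353.51063188   0.         257.58270419]
 [  0.         353.51063188 192.63791326]
 [  0.           0.           1.        ]] [-0.07901371  0.          0.          0.          0.        ] [1.12779157 0.49112453 1.00460968] [-1.08225159 -2.45096082  0.96834509]
top [[366.48836365   0.         257.97647816]
 [  0.         366.48836365 192.21275651]
 [  0.           0.           1.        ]] [-0.02456244  0.          0.          0.          0.        ] [ 0.31997034 -0.02561683  1.52281964] [-2.12253866  2.13995482 -0.2021599 ]
{'time': 0.1, 'qpos': array([ 1.22300961e+00,  3.20208326e-01,  1.56555944e+00,  5.35690739e-05,
        1.25742218e+00, -2.00271057e-02]), 'joint_vel': array([ 1.19135543e-03, -2.44175119e-03, -2.67522035e-03, -7.55841985e-05,
       -2.43023857e-05, -1.01968746e-03]), 'effort': array([ 8.39362910e-04, -4.16413307e+01, -2.34706128e+01, -2.34754219e-05,
        4.87088066e-03, -2.82089957e-06]), 'ee_pos': array([0.18495547, 0.54398053, 0.2305767 ]), 'orientation': array([-5.12511872e-01, -3.09915796e+00,  2.45181027e-03]), 'force': array([-0.08895242, -0.26404846,  0.18208152]), 'wrist_torque': array([0.003262  , 0.00525987, 0.00756953]), 'finger_force': 0.0, 'width': 0.08529833178707627}
```

View pics/scene0.png

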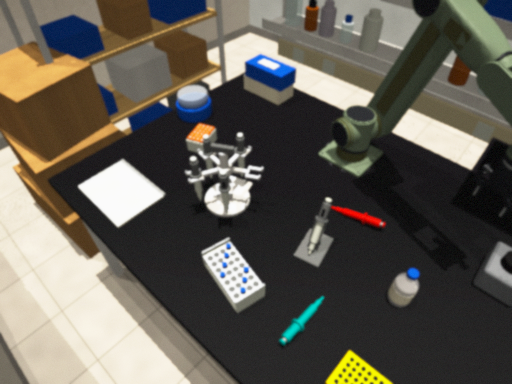

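View pics/top0.png

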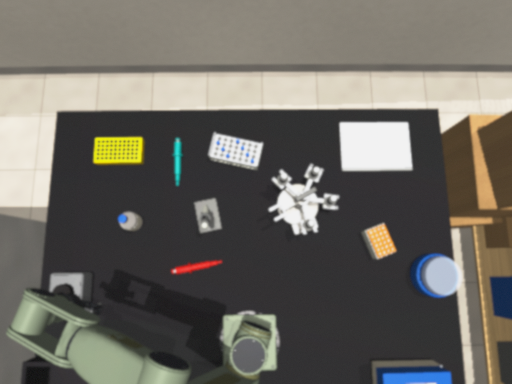

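The scene view shows the carousel at about (228,195), the pipette in its rest at (318,230), the rack at (233,273) and the bottle at (403,287). The top view shows the carousel at (298,203), the rest at (207,215) and the orange tip box at (380,240). I'll enlarge both next.

```bash
cat > h.py <<'E'
import cv2,numpy as np
from scipy.spatial.transform import Rotation as R
from plant import robot
def ray(c,p):
    u=cv2.undistortPoints(np.array([[p]],float),c["camera_matrix"],np.array(c["D"]))[0,0]
    return np.array(c["xyz"]),R.from_rotvec(c["orientation"]).apply([u[0],u[1],1])
def plane(c,p,z):
    o,d=ray(c,p); return o+d*(z-o[2])/d[2]
def tri(c1,p1,c2,p2):
    o1,d1=ray(c1,p1);o2,d2=ray(c2,p2)
    t=np.linalg.lstsq(np.c_[d1,-d2],o2-o1,rcond=None)[0]
    a,b=o1+d1*t[0],o2+d2*t[1]; return (a+b)/2,np.linalg.norm(a-b)
def proj(c,P):
    r=R.from_rotvec(c["orientation"]).inv(); t=-r.apply(c["xyz"])
    return cv2.projectPoints(np.atleast_2d(P).astype(float),r.as_rotvec(),t,c["camera_matrix"],np.array(c["D"]))[0][:,0]
def crop(c,x,y,w,h,k): 
    return cv2.resize(c["color"][y:y+h,x:x+w],None,fx=k,fy=k,interpolation=cv2.INTER_CUBIC)
E
python3 - <<'E'
from h import *
s,t=robot.capture("scene"),robot.capture("top")
a=np.hstack([crop(s,170,120,100,100,4),crop(t,255,150,100,100,4)])
b=np.hstack([crop(s,290,185,50,25*2,4),crop(s,290,185,50,50,4)*0,crop(t,185,190,50,50,4),crop(s,290,225,50,50,4)])
cv2.imwrite("pics/m1.png",np.vstack([a,b]))
for n,p in dict(car=(297,207),rest=(207,216),box=(380,240),rack=(236,151),bottle=(130,222),red=(197,267)).items(): print(n,plane(t,p,0.0).round(3))
E
```

```text
car [ 0.533 -0.204  0.   ]
rest [0.498 0.173 0.   ]
box [ 0.392 -0.545  0.   ]
rack [0.778 0.052 0.   ]
bottle [0.475 0.493 0.   ]
red [0.289 0.21  0.   ]
```

View pics/m1.png

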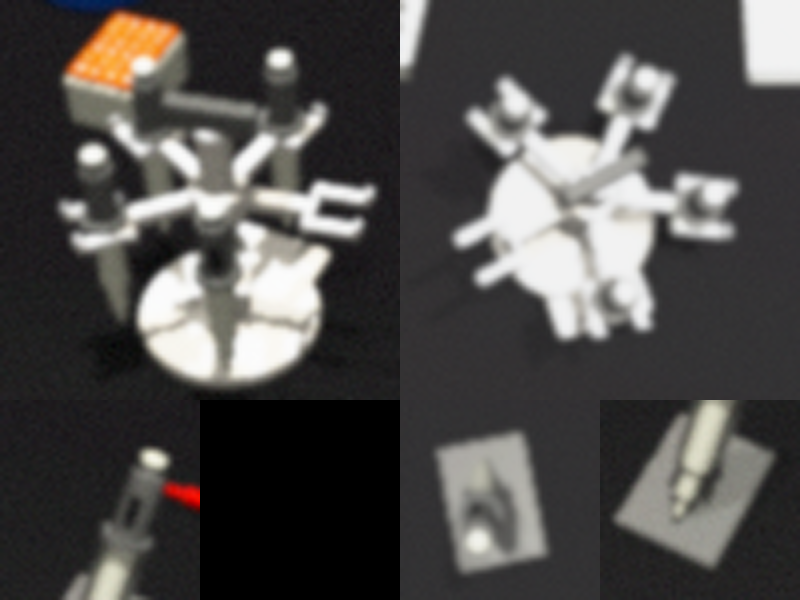

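Upscaled 4x, the empty fork is at lower left in the top panel (470,260) and points roughly to +y and a little to -x. The tongue is at the bottom, near (575,325). The white buttons in the top panel are at (513,105), (645,80), (708,203) and (620,297); in the scene panel they are at (213,205), (92,155), (143,65) and (280,57). Next I'll triangulate and look closer at the tongue.

Run:
```python
from h import *
from scipy.optimize import least_squares
s,t=robot.capture("scene"),robot.capture("top")
T=lambda x,y:(255+(x-400+.5)/4-.5,150+(y+.5)/4-.5)
S=lambda x,y:(170+(x+.5)/4-.5,120+(y+.5)/4-.5)
P=[]
for a,b in [((645,80),(92,155)),((708,203),(143,65)),((620,297),(280,57))]:
    p,r=tri(t,T(*a),s,S(*b)); P.append(p); print(p.round(4),r.round(4))
P=np.array(P)
f=lambda q:np.r_[[ (np.array([q[0],q[1]])+.101*np.array([np.cos(q[2]+k*1.25664),np.sin(q[2]+k*1.25664)])-P[i,:2]) for i,k in enumerate((-2,-3,-4))]].ravel()
q=least_squares(f,[.54,-.2,2.0]).x; print("axis, hook yaw deg",q[:2],np.degrees(q[2]),"res",f(q).round(4),"e",P[:,2].mean()-.230)
# pipette button and rest
b,r=tri(t,(185+78/4,190+140/4),s,(290+154/4,185+60/4)); print("pip button",b.round(4),r)
C=[plane(t,(185+(x-400)/4,190+(y-400)/4),.012) for x,y in((436,450),(522,432),(547,555),(460,573))]
C2=[plane(s,(290+(x-600)/4,225+(y-400)/4),.012) for x,y in((775,455),(715,568),(615,520))]
print(np.round(C,4),np.mean(C,0).round(4)); print(np.round(C2,4))
cv2.imwrite("pics/m2.png",np.hstack([crop(t,280,190,40,50,10),crop(s,195,160,40,50,10)]))
```

```text
[ 0.635  -0.2486  0.2432] 0.0032
[ 0.5255 -0.3037  0.2419] 0.011
[ 0.4412 -0.2211  0.2454] 0.008
axis, hook yaw deg [ 0.54186334 -0.20391855] 117.57732966133267 res [-0.0027 -0.0003  0.0016 -0.0001  0.0011  0.0004] e 0.013515169189332321
pip button [0.4428 0.1575 0.1868] 0.0011910220095619662
[[0.5533 0.2262 0.012 ]
 [0.5717 0.1369 0.012 ]
 [0.4432 0.1097 0.012 ]
 [0.4255 0.1988 0.012 ]] [0.4984 0.1679 0.012 ]
[[0.4318 0.2029 0.012 ]
 [0.5571 0.2302 0.012 ]
 [0.5754 0.1417 0.012 ]]
```

View pics/m2.png

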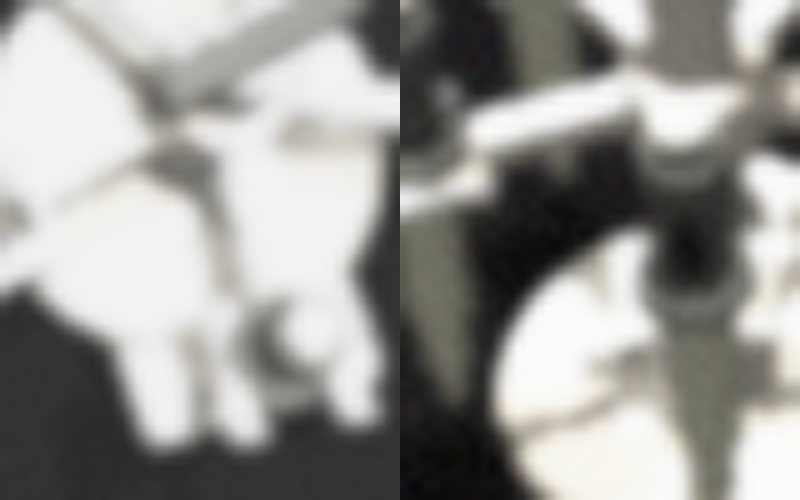

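The tongue's sides run (115,345)→(145,445) and (350,290)→(385,400) in the left panel. They are 24 px apart, which matches 100 mm, and they lean like the rest. The front corner is at about (148,450). I'll write a row planner and start moving.

```bash
cat >> h.py <<'E'
def down(yaw_deg):
    a=np.radians(yaw_deg); y=np.array([np.cos(a),np.sin(a),0]); z=np.array([0,0,-1.]); return R.from_matrix(np.c_[np.cross(y,z),y,z])
def rows(p,r,pose,n,w):
    "n equal steps from (p,r) to pose=(p2,r2); prints rows, returns reached pose"
    p2,r2=pose; p2=np.array(p2,float); p0,r0=np.array(p,float),r; out=[]
    tot=(r0.inv()*r2).as_rotvec()
    for i in range(1,n+1):
        pt=p0+(p2-p0)*i/n; rt=r0*R.from_rotvec(tot*i/n)
        row=np.r_[r.inv().apply(pt-p)/.5,(r.inv()*rt).as_rotvec()/np.radians(60)].round(3)
        p=p+r.apply(row[:3]*.5); r=r*R.from_rotvec(row[3:]*np.radians(60)); out.append([*(row+0.).tolist(),w])
    print("\n".join(map(str,out))); print("->",np.round(p,4)); return p,r
def now():
    s=robot.observe(); return np.array(s["ee_pos"]),R.from_rotvec(s["orientation"])
E
python3 - <<'E'
from h import *
s,t=robot.capture("scene"),robot.capture("top")
A=np.array([.542,-.204])
T=lambda x,y:(280+(x+.5)/10-.5,190+(y+.5)/10-.5)
L=[plane(t,T(*x),.010)[:2] for x in((115,345),(145,445),(367,345),(385,400),(148,450))]
print(np.round(L,4))
for a,b in((0,1),(2,3)): d=L[b]-L[a]; print("side yaw",np.degrees(np.arctan2(-d[1],-d[0])))
d=L[4]-A; print("corner",np.hypot(*d),np.degrees(np.arctan2(d[1],d[0]))%360-156.5)
d=plane(s,(170+330/4,120+252/4),.01)[:2]-A;print("scene corner",np.hypot(*d),np.degrees(np.arctan2(d[1],d[0]))%360-156.5)
p,r=now()
p,r=rows(p,r,((.25,.45,.34),r),3,60)
p,r=rows(p,r,((.542,-.204,.34),down(27.6)),14,60)
E
```

```text
[[ 0.4605 -0.1763]
 [ 0.4192 -0.1876]
 [ 0.4596 -0.2807]
 [ 0.4368 -0.2874]
 [ 0.4171 -0.1888]]
side yaw 15.36121052341174
side yaw 16.18778828880115
corner 0.12582367801366037 16.576057077008727
scene corner 0.12150627145466787 16.06867256779711
[-0.061, -0.046, -0.073, 0.0, 0.0, 0.0, 60]
[-0.061, -0.045, -0.072, 0.0, 0.0, 0.0, 60]
[-0.062, -0.046, -0.073, 0.0, 0.0, 0.0, 60]
-> [0.2502 0.4499 0.3402]
[-0.07, -0.075, 0.0, 0.0, 0.0, 0.052, 60]
[-0.073, -0.071, 0.0, 0.0, 0.0, 0.052, 60]
[-0.077, -0.067, 0.0, 0.0, 0.0, 0.052, 60]
[-0.081, -0.063, 0.0, 0.0, 0.0, 0.052, 60]
[-0.084, -0.058, 0.0, 0.0, 0.0, 0.052, 60]
[-0.087, -0.054, 0.0, 0.0, 0.0, 0.052, 60]
[-0.09, -0.048, 0.0, 0.0, 0.0, 0.051, 60]
[-0.093, -0.044, 0.0, 0.0, 0.0, 0.052, 60]
[-0.094, -0.039, 0.0, 0.0, 0.0, 0.052, 60]
[-0.097, -0.033, 0.0, 0.0, 0.0, 0.052, 60]
[-0.098, -0.029, 0.001, 0.0, 0.0, 0.052, 60]
[-0.1, -0.023, 0.0, 0.0, 0.0, 0.052, 60]
[-0.101, -0.017, 0.0, 0.0, 0.0, 0.052, 60]
[-0.102, -0.012, 0.0, 0.0, 0.0, 0.052, 60]
-> [ 0.542  -0.2043  0.3398]
```

play_rows --pt "-0.061 -0.046 -0.073 0 0 0 60" --pt "-0.061 -0.045 -0.072 0 0 0 60" --pt "-0.062 -0.046 -0.073 0 0 0 60" --pt "-0.07 -0.075 0 0 0 0.052 60" --pt "-0.073 -0.071 0 0 0 0.052 60" --pt "-0.077 -0.067 0 0 0 0.052 60" --pt "-0.081 -0.063 0 0 0 0.052 60" --pt "-0.084 -0.058 0 0 0 0.052 60" --pt "-0.087 -0.054 0 0 0 0.052 60" --pt "-0.09 -0.048 0 0 0 0.051 60"

```text
time: 1.65
ee_pos: [0.3964, 0.1216, 0.3406]
orientation: [1.091, 2.945, 0.001]
force: [1.3, 0.5, 0.6]
width: 0.0599
finger_force: 0.0
```

play_rows --pt "-0.093 -0.044 0 0 0 0.052 60" --pt "-0.094 -0.039 0 0 0 0.052 60" --pt "-0.097 -0.033 0 0 0 0.052 60" --pt "-0.098 -0.029 0 0 0 0.052 60" --pt "-0.1 -0.023 0 0 0 0.052 60" --pt "-0.101 -0.017 0 0 0 0.052 60" --pt "-0.102 -0.012 0 0 0 0.052 60" --pt "0 0 0 0 0 0 60" --pt "0 0 0 0 0 0 60"

```text
time: 2.78
ee_pos: [0.5417, -0.2039, 0.34]
orientation: [-1.627, -2.686, -0.001]
force: [0.2, 0.0, -1.0]
width: 0.0599
finger_force: 0.0
```

Run:
```python
from h import *
s=robot.capture("scene")
cv2.imwrite("pics/m3.png",crop(s,160,90,130,130,4))
p,r=now(); print(p,r.as_matrix().round(3),robot.observe()["qpos"])
```

```text
[ 0.54166539 -0.20343769  0.34037588] [[-0.464  0.886 -0.   ]
 [ 0.886  0.464  0.001]
 [ 0.001  0.    -1.   ]] [-3.79438423e-01  2.80622884e-01  1.35045115e+00  5.17809986e-04
  1.51094199e+00 -8.61938806e-01]
```

View pics/m3.png

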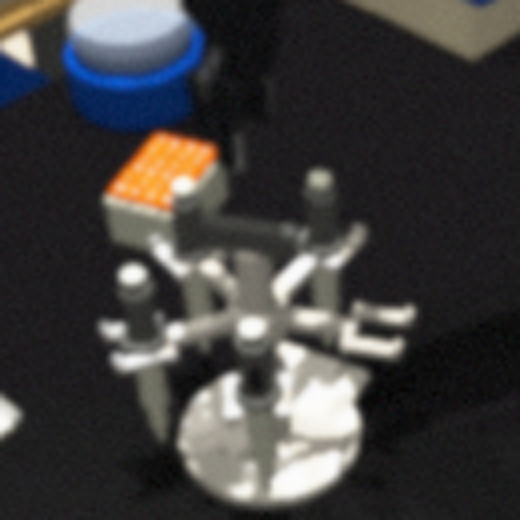

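The gripper now hovers above the bar, with its fingertip at about (238,165) in the crop. The bar top runs from (200,230) to (300,238), and the empty fork points right at (380,330). I'll descend and grip.

play_rows --pt "0 0 0.06 0 0 0 50" --pt "0 0 0.06 0 0 0 50" --pt "0 0 0.04 0 0 0 50" --pt "0 0 0.02 0 0 0 50" --pt "0 0 0.014 0 0 0 50" --pt "0 0 0 0 0 0 50" --squeeze 30

```text
time: 3.58
ee_pos: [0.5421, -0.204, 0.2436]
orientation: [1.627, 2.687, 0.0]
force: [0.7, -0.1, 0.1]
width: 0.0495
finger_force: 0.0
```

play_rows --pt "0 0 0 0 0 0 20" --pt "0 0 0 0 0 0 8" --pt "0 0 0 0 0 0 8" --pt "0 0 0 0 0 0 8" --pt "0 0 0 0 0 0 8"

```text
time: 4.2
ee_pos: [0.5438, -0.2036, 0.2443]
orientation: [1.626, 2.684, 0.005]
force: [4.3, 2.5, 1.1]
width: 0.0153
finger_force: 32.0
```

play_rows --pt "0 0.004 0 0 0 0 8" --pt "0 0 0 0 0 -0.07 8" --pt "0 0 0 0 0 -0.12 8" --pt "0 0 0 0 0 -0.12 8" --pt "0 0 0 0 0 -0.12 8" --pt "0 0 0 0 0 -0.12 8" --pt "0 0 0 0 0 -0.12 8" --pt "0 0 0 0 0 0 8"

```text
time: 5.2
ee_pos: [0.5436, -0.204, 0.2442]
orientation: [0.607, 3.082, -0.002]
force: [-1.7, -1.0, 5.7]
width: 0.0156
finger_force: 32.7
```

play_rows --pt "0 0 0 0 0 -0.1 8" --pt "0 0 0 0 0 -0.12 8" --pt "0 0 0 0 0 -0.12 8" --pt "0 0 0 0 0 -0.12 8" --pt "0 0 0 0 0 -0.12 8" --pt "0 0 0 0 0 -0.06 8" --pt "0 0 0 0 0 0 8" --pt "0 0 0 0 0 0 8"

```text
time: 6.2
ee_pos: [0.5436, -0.2047, 0.2442]
orientation: [0.439, -3.111, 0.005]
force: [-2.5, -2.8, 4.9]
width: 0.0154
finger_force: 32.7
```

Run:
```python
from h import *
s,t=robot.capture("scene"),robot.capture("top")
cv2.imwrite("pics/m4.png",np.hstack([crop(s,170,120,100,100,4),crop(t,255,150,100,100,4)]))
p,r=now(); print(p,r.as_matrix().round(3),robot.observe()["qpos"])
```

```text
[ 0.54353243 -0.2047368   0.24421038] [[-0.961 -0.277  0.   ]
 [-0.277  0.961 -0.003]
 [ 0.001 -0.003 -1.   ]] [-0.37855657  0.32056152  1.53019693 -0.00282137  1.28945529 -2.22903853]
```

View pics/m4.png

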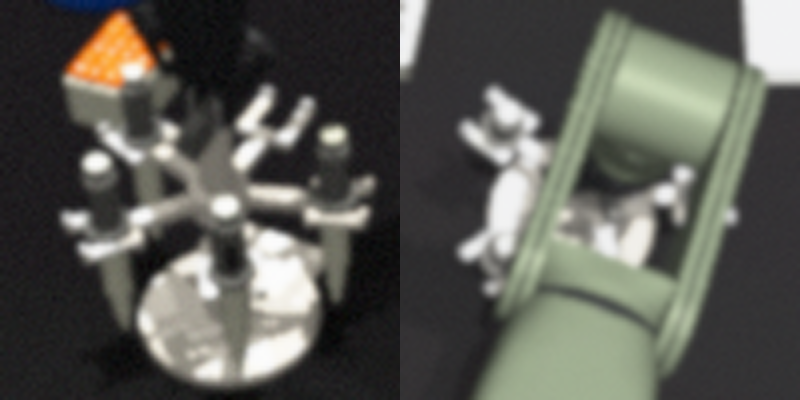

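In the scene crop the fork now points up-right towards the robot, at about (275,120). The arm hides the top view. I'll release and pause between the carousel and the rest to look again.

play_rows --pt "0 0 0 0 0 0 55" --pt "0 0 0 0 0 0 55" --pt "0 0 0 0 0 0 55" --pt "0 0 -0.06 0 0 0 55" --pt "0 0 -0.1 0 0 0 60" --pt "0 0 -0.1 0 0 0 60"

```text
time: 7.05
ee_pos: [0.5437, -0.2031, 0.3743]
orientation: [0.442, -3.11, -0.001]
force: [0.8, -0.1, 0.2]
width: 0.0601
finger_force: 0.0
```

play_rows --pt "0.067 0.089 0 0 0 0 60" --pt "0.067 0.089 0 0 0 0 60" --pt "0.067 0.089 0 0 0 0 60" --pt "0.067 0.089 0 0 0 0 60" --pt "0 0 0 0 0 0 60"

```text
time: 7.68
ee_pos: [0.3629, -0.0682, 0.3741]
orientation: [-0.445, 3.108, -0.0]
force: [0.4, -0.1, -0.2]
width: 0.0597
finger_force: 0.0
```

Run:
```python
from h import *
s,t=robot.capture("scene"),robot.capture("top")
print(now()[0])
a=np.hstack([crop(s,170,120,100,100,4),crop(t,255,150,100,100,4)])
b=np.hstack([crop(s,305,180,40,25,10),crop(t,185,200,40,25,10)])
cv2.imwrite("pics/m5.png",np.vstack([a,b[:200]]) if 0 else np.vstack([a,cv2.resize(b,(800,250))])[:600])
```

```text
[ 0.36560537 -0.06968293  0.37366349]
```

View pics/m5.png

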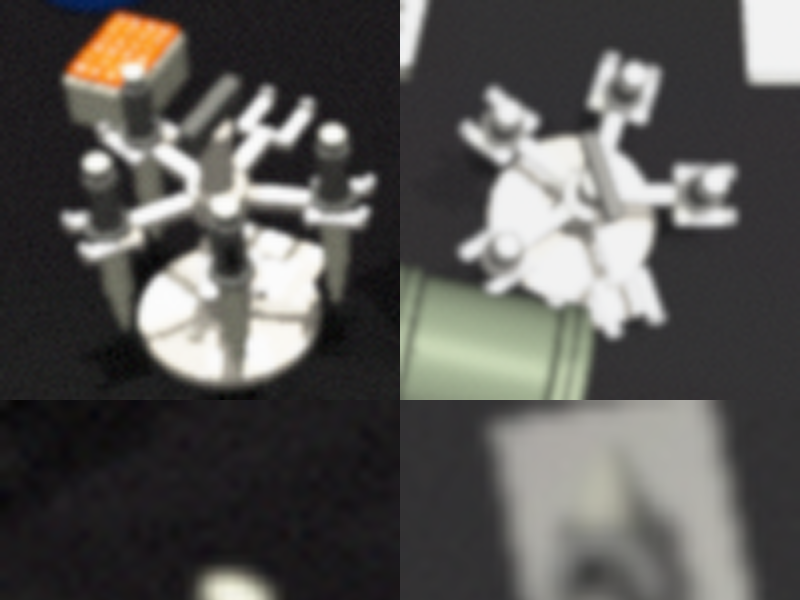

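After the turn the fork faces the robot: its prongs are at (610,320) and (650,310) in the top panel, and the bar runs (592,135)→(612,218). The four buttons are visible in both views. The strip below only just caught the loose pipette's button. I'll measure now.

Run:
```python
from h import *
from scipy.optimize import least_squares
s,t=robot.capture("scene"),robot.capture("top")
T=lambda x,y:(255+(x-400+.5)/4-.5,150+(y+.5)/4-.5)
S=lambda x,y:(170+(x+.5)/4-.5,120+(y+.5)/4-.5)
P=[]
for a,b in [((507,248),(333,135)),((508,118),(226,205)),((636,78),(97,162)),((714,187),(135,72))]:
    p,r=tri(t,T(*a),s,S(*b)); P.append(p); print(p.round(4),r.round(4))
P=np.array(P)
f=lambda q:np.r_[[ (q[:2]+.101*np.array([np.cos(q[2]-k*1.25664),np.sin(q[2]-k*1.25664)])-P[k-1,:2]) for k in (1,2,3,4)]].ravel()
q=least_squares(f,[.54,-.2,3.4]).x; print("axis, hook yaw",q[:2],np.degrees(q[2]),f(q).round(4),"e",P[:,2].mean()-.230)
def blob(c,x,y,w,h):
    g=c["color"][y:y+h,x:x+w].astype(int).min(2); print(g.max())
    m=(g>195).astype(np.uint8); n,_,st,ce=cv2.connectedComponentsWithStats(m); i=1+np.argmax(st[1:,4]); print(st[i]); return ce[i]+[x,y]
bs,bt=blob(s,318,190,16,18),blob(t,195,214,20,20); print(bs,bt)
print("button",*tri(t,bt,s,bs))
rc=np.array([.501,.170,0]);Z=R.from_euler('z',12.1,degrees=True)
print("pred",rc+Z.apply([-.0675,0,.189]))
print("proj pred button top/mid in s,t",proj(s,[rc+Z.apply([-.0665,0,.187])]),proj(t,[rc+Z.apply([-.0665,0,.187])]))
```

```text
[ 0.484  -0.1215  0.2414] 0.0031
[ 0.6016 -0.1253  0.242 ] 0.0048
[ 0.6371 -0.2406  0.2418] 0.0027
[ 0.5373 -0.307   0.2405] 0.0031
axis, hook yaw [ 0.54076568 -0.20564224] 196.24140605155574 [-0.0001 -0.0007  0.001  -0.0005 -0.0012  0.0008  0.0003  0.0004] e 0.011434471964261145
227
[9 8 4 3 9]
234
[ 7  9  5  5 21]
[328.11111111 199.22222222] [204. 225.]
button [0.44322571 0.15753309 0.19051816] 0.0017964878292467644
pred [0.43499963 0.15585075 0.189     ]
proj pred button top/mid in s,t [[329.17973675 198.48891617]] [[204.71993589 226.95020148]]
```

```bash
cat >> h.py <<'E'
u=np.array([-.5*np.cos(np.radians(12.1)),-.5*np.sin(np.radians(12.1)),.8660254])
yy=np.array([-np.sin(np.radians(12.1)),np.cos(np.radians(12.1)),0])
TILT=R.from_matrix(np.c_[np.cross(yy,-u),yy,-u])
E
python3 - <<'E'
from h import *
p,r=now(); g=np.array([.466,.163,.145])
p,r=rows(p,r,(g+.15*u,TILT),7,70)
p,r=rows(p,r,(g+.075*u,TILT),2,70)
E
```

```text
[-0.025, 0.058, 0.028, 0.003, -0.071, 0.009, 70]
[-0.021, 0.057, 0.03, 0.002, -0.072, 0.01, 70]
[-0.019, 0.059, 0.031, 0.003, -0.071, 0.009, 70]
[-0.016, 0.058, 0.032, 0.002, -0.072, 0.01, 70]
[-0.013, 0.059, 0.033, 0.003, -0.071, 0.009, 70]
[-0.01, 0.059, 0.034, 0.002, -0.071, 0.01, 70]
[-0.007, 0.059, 0.034, 0.003, -0.072, 0.009, 70]
-> [0.3926 0.1474 0.275 ]
[0.0, 0.0, 0.075, 0.0, 0.0, 0.0, 70]
[0.0, 0.0, 0.075, 0.0, 0.0, 0.0, 70]
-> [0.4292 0.1553 0.21  ]
```

play_rows --pt "-0.025 0.058 0.028 0.003 -0.071 0.009 70" --pt "-0.021 0.057 0.03 0.002 -0.072 0.01 70" --pt "-0.019 0.059 0.031 0.003 -0.071 0.009 70" --pt "-0.016 0.058 0.032 0.002 -0.072 0.01 70" --pt "-0.013 0.059 0.033 0.003 -0.071 0.009 70" --pt "-0.01 0.059 0.034 0.002 -0.071 0.01 70" --pt "-0.007 0.059 0.034 0.003 -0.072 0.009 70" --pt "0 0 0.06 0 0 0 70" --pt "0 0 0 0 0 0 70" --pt "0 0 0 0 0 0 70"

```text
time: 9.12
ee_pos: [0.4072, 0.1508, 0.2497]
orientation: [-0.275, 2.605, 0.074]
force: [-0.5, 0.4, 0.2]
width: 0.0701
finger_force: 0.0
```

Run:
```python
from h import *
s=robot.capture("scene"); t=robot.capture("top")
cv2.imwrite("pics/m6.png",np.hstack([crop(s,280,150,80,110,5),crop(t,165,180,80,110,5)]))
p,r=now(); print(p,r.as_matrix().round(3)); print((r.inv()*TILT).as_rotvec())
print("tcp px",proj(s,[p])-[280,150],proj(t,[p])-[165,180])
```

```text
[0.4070635  0.15074696 0.2502915 ] [[-0.846 -0.209  0.491]
 [-0.181  0.978  0.105]
 [-0.502  0.    -0.865]]
[-0.00025544  0.0019741  -0.00070183]
tcp px [[56.12175784 28.43333494]] [[38.65584052 53.73378649]]
```

View pics/m6.png

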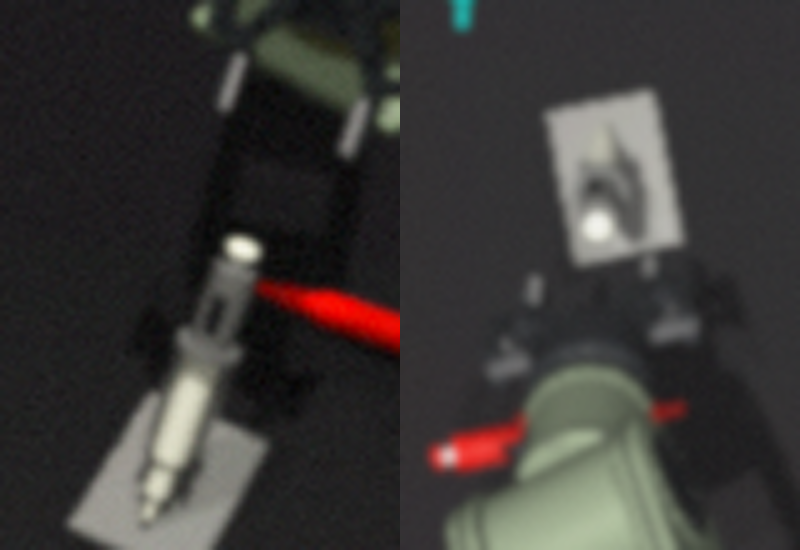

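The top panel shows the fingertips at (535,280) and (648,265), straddling the button at (598,225). I'll check the lateral offset of the tool axis numerically.

Run:
```python
from h import *
s,t=robot.capture("scene"),robot.capture("top")
p,r=now(); z=r.as_matrix()[:,2]; y=r.as_matrix()[:,1]
g=p+z*.071   # expected centre of button on the tool axis
for c,n,b in((s,"s",(280+243/5,150+248/5)),(t,"t",(165+197/5,180+224/5))):
    a=proj(c,[g,g+.01*y]); print(n,a[0],"blob",b,"d/10mm y",a[1]-a[0])
print(g,(np.array([.4432,.1575,.1905])-p)@y)
```

```text
s [328.79617194 199.4435672 ] blob (328.6, 199.6) d/10mm y [2.99156246 1.20502357]
t [204.09533742 225.36768849] blob (204.4, 224.8) d/10mm y [-2.69899344  0.59487924]
[0.441597   0.15818602 0.18877146] -0.0010058486619259049
```

play_rows --pt "0 0 0.07 0 0 0 70" --pt "0 0 0.06 0 0 0 70" --pt "0 0 0.06 0 0 0 70" --pt "0 0 0.04 0 0 0 70" --pt "0 0 0.014 0 0 0 70" --pt "0 0 0 0 0 0 70" --squeeze 35

```text
time: 10.07
ee_pos: [0.4661, 0.1637, 0.1438]
orientation: [-0.277, 2.605, 0.074]
force: [-0.4, 0.6, -0.3]
width: 0.07
finger_force: 0.0
```

play_rows --pt "0 0 0 0 0 0 40" --pt "0 0 0 0 0 0 20" --pt "0 0 0 0 0 0 20" --pt "0 0 0 0 0 0 20" --pt "0 0 0 0 0 0 20"

```text
time: 10.7
ee_pos: [0.4661, 0.1636, 0.1444]
orientation: [-0.277, 2.604, 0.074]
force: [-2.2, -4.9, 6.4]
width: 0.0267
finger_force: 34.1
```

play_rows --pt "0 0 -0.02 0 0 0 20" --pt "0 0 -0.03 0 0 0 20" --pt "0 0 -0.05 0 0 0 20" --pt "0 0 -0.06 0 0 0 20" --pt "0 0 -0.06 0 0 0 20" --pt "0 0 -0.06 0 0 0 20" --pt "0 0 0 0 0 0 20" --pt "0 0 0 0 0 0 20"

```text
time: 11.7
ee_pos: [0.3968, 0.1491, 0.2636]
orientation: [-0.278, 2.607, 0.074]
force: [-0.1, 1.7, -1.0]
width: 0.0271
finger_force: 34.7
```

Run:
```python
from h import *
s=robot.capture("scene"); t=robot.capture("top")
cv2.imwrite("pics/m7.png",np.hstack([crop(s,280,130,80,110,5),crop(t,165,180,80,110,5)]))
p,r=now(); print(p, robot.observe()["force"],robot.observe()["width"])
A=np.array([.5425,-.2045]); f=np.array([np.cos(np.radians(196.2)),np.sin(np.radians(196.2))])
h=A+.102*f; print("hang",h)
# upright TCP 19 mm above collar; go first over a point 50 mm further out, high
p,r=rows(p,r,(p+[0,0,.13],r),3,20)
pre=np.r_[A+.172*f,.33]
p,r=rows(p,r,(pre,down(106.2)),12,20)
```

```text
[0.39700991 0.14899992 0.26311424] [ 0.72878805 -0.09061563 -1.3881146 ] 0.02760398440772923
hang [ 0.44455004 -0.23295709]
[-0.043, 0.0, -0.075, 0.0, 0.0, 0.0, 20]
[-0.043, 0.0, -0.075, 0.0, 0.0, 0.0, 20]
[-0.043, 0.0, -0.076, 0.0, 0.0, 0.0, 20]
-> [0.3967 0.149  0.3932]
[0.02, -0.065, 0.001, -0.002, 0.041, -0.005, 20]
[0.021, -0.064, 0.001, -0.001, 0.042, -0.006, 20]
[0.021, -0.065, 0.002, -0.002, 0.041, -0.005, 20]
[0.021, -0.064, 0.003, -0.001, 0.042, -0.006, 20]
[0.021, -0.065, 0.004, -0.002, 0.041, -0.005, 20]
[0.021, -0.064, 0.004, -0.001, 0.042, -0.006, 20]
[0.022, -0.064, 0.006, -0.002, 0.041, -0.005, 20]
[0.022, -0.064, 0.006, -0.001, 0.041, -0.006, 20]
[0.022, -0.063, 0.007, -0.002, 0.042, -0.005, 20]
[0.021, -0.064, 0.008, -0.001, 0.041, -0.006, 20]
[0.022, -0.064, 0.009, -0.002, 0.042, -0.005, 20]
[0.022, -0.063, 0.01, -0.001, 0.041, -0.006, 20]
-> [ 0.3774 -0.2523  0.3299]
```

View pics/m7.png

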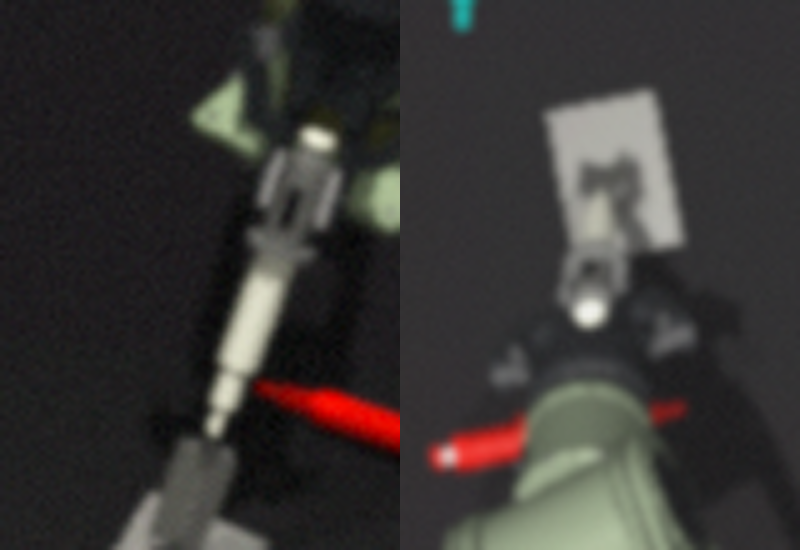

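Both views show the pipette held in line with the tool and clear of the rest. Touch on the bar in two directions puts the axis at (0.5442,-0.2045). I'll carry it high to a spot in front of the hook.

Run:
```python
from h import *
p,r=now()
p,r=rows(p,r,(p+[0,0,.12],r),3,20)
p,r=rows(p,r,([.379,-.2523,.36],down(106.1)),12,20)
```

```text
[-0.04, 0.0, -0.069, 0.0, 0.0, 0.0, 20]
[-0.04, 0.0, -0.07, 0.0, 0.0, 0.0, 20]
[-0.039, 0.0, -0.069, 0.0, 0.0, 0.0, 20]
-> [0.3969 0.149  0.3829]
[0.017, -0.065, -0.005, -0.001, 0.041, -0.005, 20]
[0.017, -0.064, -0.005, -0.002, 0.042, -0.006, 20]
[0.018, -0.065, -0.003, -0.001, 0.041, -0.005, 20]
[0.018, -0.064, -0.003, -0.002, 0.042, -0.005, 20]
[0.019, -0.065, -0.003, -0.001, 0.041, -0.006, 20]
[0.019, -0.064, -0.002, -0.002, 0.042, -0.005, 20]
[0.019, -0.064, -0.001, -0.001, 0.041, -0.006, 20]
[0.02, -0.064, 0.0, -0.002, 0.041, -0.005, 20]
[0.021, -0.064, 0.001, -0.001, 0.042, -0.005, 20]
[0.02, -0.064, 0.001, -0.002, 0.041, -0.006, 20]
[0.021, -0.064, 0.002, -0.001, 0.042, -0.005, 20]
[0.022, -0.063, 0.003, -0.002, 0.041, -0.005, 20]
-> [ 0.3788 -0.2523  0.3602]
```

play_rows --pt "-0.04 0 -0.069 0 0 0 20" --pt "-0.04 0 -0.07 0 0 0 20" --pt "-0.039 0 -0.069 0 0 0 20"

```text
time: 12.18
ee_pos: [0.397, 0.1491, 0.3843]
orientation: [-0.277, 2.608, 0.073]
force: [-0.4, -0.4, -1.0]
width: 0.0274
finger_force: 34.6
```

play_rows --pt "0.017 -0.065 -0.005 -0.001 0.041 -0.005 20" --pt "0.017 -0.064 -0.005 -0.002 0.042 -0.006 20" --pt "0.018 -0.065 -0.003 -0.001 0.041 -0.005 20" --pt "0.018 -0.064 -0.003 -0.002 0.042 -0.005 20" --pt "0.019 -0.065 -0.003 -0.001 0.041 -0.006 20" --pt "0.019 -0.064 -0.002 -0.002 0.042 -0.005 20" --pt "0.019 -0.064 -0.001 -0.001 0.041 -0.006 20" --pt "0.02 -0.064 0 -0.002 0.041 -0.005 20" --pt "0.021 -0.064 0.001 -0.001 0.042 -0.005 20" --pt "0.02 -0.064 0.001 -0.002 0.041 -0.006 20" --pt "0.021 -0.064 0.002 -0.001 0.042 -0.005 20" --pt "0.022 -0.063 0.003 -0.002 0.041 -0.005 20"

```text
time: 13.68
ee_pos: [0.3792, -0.2539, 0.3598]
orientation: [-0.439, 3.111, 0.004]
force: [-0.6, 0.2, -0.1]
width: 0.0271
finger_force: 34.9
```

play_rows --pt "0 0 0 0 0 0 20" --pt "0 0 0 0 0 0 20"

```text
time: 13.92
ee_pos: [0.379, -0.2521, 0.3603]
orientation: [-0.439, 3.109, 0.004]
force: [-0.5, 0.8, -0.5]
width: 0.0271
finger_force: 35.1
```

Run:
```python
from h import *
s=robot.capture("scene")
cv2.imwrite("pics/m8.png",crop(s,175,75,110,110,5))
p,r=now(); print(p,r.as_matrix().round(3),robot.observe()["qpos"][5])
q=[p+[0,0,-.144],p+[0,0,-.019],p]; print((proj(s,q)-[175,75])*5)
p,r=rows(p,r,([.4458,-.233,.36],down(106.1)),3,20)
```

```text
[ 0.37895886 -0.25180413  0.36074385] [[-0.961 -0.277  0.002]
 [-0.277  0.961  0.002]
 [-0.003  0.002 -1.   ]] -2.4659100539323355
[[359.63357955 270.61073068]
 [354.93443116 123.03584029]
 [354.16619315  98.75872578]]
[-0.046, 0.0, 0.001, 0.001, 0.001, 0.0, 20]
[-0.047, -0.001, 0.0, 0.0, 0.001, 0.0, 20]
[-0.046, 0.0, 0.001, 0.001, 0.001, 0.0, 20]
-> [ 0.4459 -0.233   0.3599]
```

View pics/m8.png

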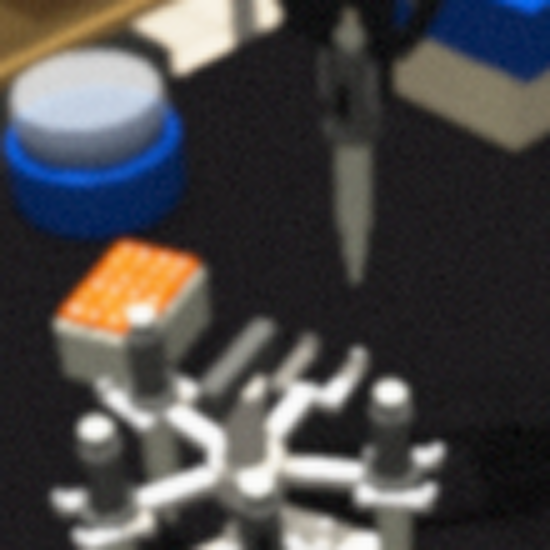

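The pipette hangs upright with its tip at (355,283). The fork's prong ends are at (305,345) and (355,360), and the bar centre is about (240,356). I'll move over the seat.

play_rows --pt "-0.046 0 0.001 0.001 0.001 0 20" --pt "-0.047 -0.001 0 0 0.001 0 20" --pt "-0.046 0 0.001 0.001 0.001 0 20" --pt "0 0 0 0 0 0 20" --pt "0 0 0 0 0 0 20"

```text
time: 14.6
ee_pos: [0.4458, -0.2333, 0.3603]
orientation: [0.44, -3.11, 0.002]
force: [-0.2, 0.1, -1.3]
width: 0.0268
finger_force: 35.0
```

Run:
```python
from h import *
s=robot.capture("scene")
cv2.imwrite("pics/m9.png",crop(s,195,75,80,75,8)[:600])
p,r=now(); print(p)
A=np.array([.5442,-.2045]); f=np.array([np.cos(np.radians(196.1)),np.sin(np.radians(196.1))]); n=np.array([-f[1],f[0]])
Q=dict(tip=p+[0,0,-.144],collar=p+[0,0,-.022],btop=p+[0,0,.056],bar=np.r_[A,.262],barf=np.r_[A+.04*f,.262],barb=np.r_[A-.04*f,.262],lipA=np.r_[A+.13*f+.0205*n,.174],lipB=np.r_[A+.13*f-.0205*n,.174],dr10=p+[*(f*.01),-.144],dt10=p+[*(n*.01),-.144],dz10=p+[0,0,-.154])
for k,v in Q.items(): print(k,((proj(s,[v])[0]-[195,75])*8+4).round(0))
```

```text
[ 0.44558572 -0.23340917  0.36048762]
tip [346. 522.]
collar [333. 289.]
btop [323. 122.]
bar [222. 576.]
barf [270. 521.]
barb [172. 633.]
lipA [340. 549.]
lipB [418. 574.]
dr10 [357. 509.]
dt10 [326. 516.]
dz10 [347. 539.]
```

View pics/m9.png

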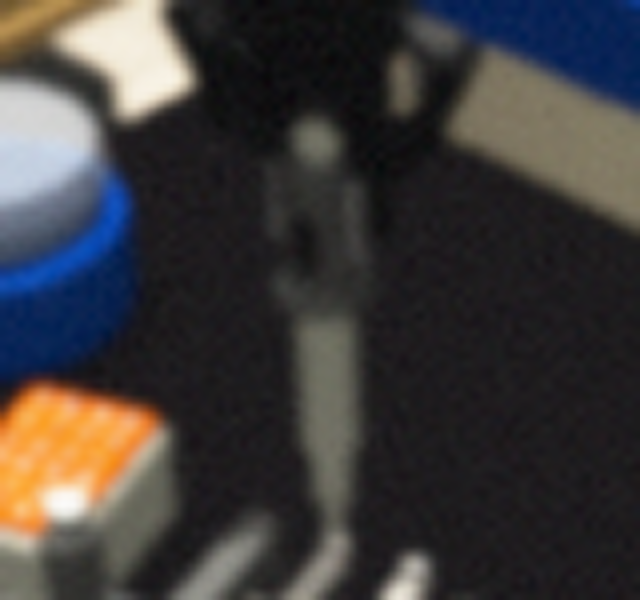

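The tip is at (336,530), just above and between the prong ends at (345,540) and (415,560). The bar's front end at (266,522) matches my estimate. The pipette appears 3 mm or so inward in the grip, so I'll shift 2.5 mm outward and lower, watching the force.

play_rows --pt "0.005 0 0 0 0 0 20" --pt "0 0 0.03 0 0 0 20" --pt "0 0 0.03 0 0 0 20" --pt "0 0 0.03 0 0 0 20" --pt "0 0 0.03 0 0 0 20" --pt "0 0 0 0 0 0 20"

```text
time: 15.4
ee_pos: [0.4428, -0.2339, 0.2989]
orientation: [0.439, -3.108, -0.001]
force: [0.3, 0.7, -0.6]
width: 0.0272
finger_force: 35.0
```

play_rows --pt "0 0 0.03 0 0 0 20" --pt "0 0 0.03 0 0 0 20" --pt "0 0 0.03 0 0 0 20" --pt "0 0 0.03 0 0 0 20" --pt "0 0 0.02 0 0 0 20" --pt "0 0 0 0 0 0 20"

```text
time: 16.15
ee_pos: [0.4432, -0.2342, 0.2296]
orientation: [0.439, -3.11, 0.001]
force: [-0.3, 0.5, -0.4]
width: 0.0273
finger_force: 35.1
```

play_rows --pt "0 0 0.014 0 0 0 20" --pt "0 0 0.014 0 0 0 20" --pt "0 0 0.008 0 0 0 20" --pt "0 0 0.004 0 0 0 20" --pt "0 0 0 0 0 0 20"

```text
time: 16.77
ee_pos: [0.4436, -0.2344, 0.2105]
orientation: [-0.439, 3.11, -0.003]
force: [-0.9, -0.8, -0.8]
width: 0.0272
finger_force: 35.0
```

Run:
```python
from h import *
s=robot.capture("scene")
cv2.imwrite("pics/m10.png",crop(s,195,110,80,75,8)[:600])
```

```text
(no output)
```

View pics/m10.png

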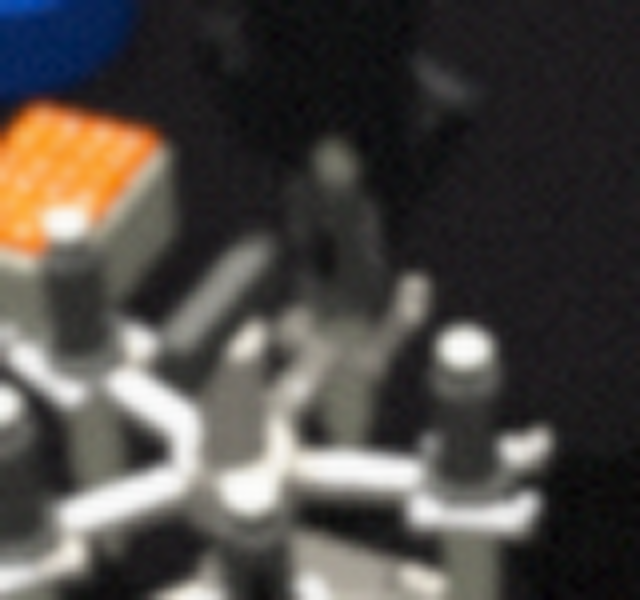

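The barrel is in the slot between the prongs at (345,370). The collar at about (340,310) is still 1–2 cm above them. I'll feel downward in small steps.

play_rows --pt "0 0 0.005 0 0 0 20" --pt "0 0 0.005 0 0 0 20" --pt "0 0 0.004 0 0 0 20" --pt "0 0 0 0 0 0 20"

```text
time: 17.32
ee_pos: [0.4434, -0.2344, 0.2033]
orientation: [0.439, -3.111, 0.002]
force: [0.3, -0.6, -1.7]
width: 0.0271
finger_force: 35.0
```

play_rows --pt "0 0 0.004 0 0 0 20" --pt "0 0 0.003 0 0 0 20" --pt "0 0 0 0 0 0 20"

```text
time: 17.7
ee_pos: [0.4435, -0.2344, 0.1999]
orientation: [-0.439, 3.111, -0.002]
force: [-0.2, 0.1, -0.6]
width: 0.0272
finger_force: 35.0
```

play_rows --pt "0 0 0.003 0 0 0 20" --pt "0 0 0.003 0 0 0 20" --pt "0 0 0 0 0 0 20"

```text
time: 18.08
ee_pos: [0.4435, -0.2344, 0.1969]
orientation: [-0.439, 3.111, -0.002]
force: [0.2, -0.9, -1.0]
width: 0.0274
finger_force: 35.0
```

play_rows --pt "0 0 0.003 0 0 0 20" --pt "0 0 0.003 0 0 0 20" --pt "0 0 0 0 0 0 20"

```text
time: 18.45
ee_pos: [0.4435, -0.2344, 0.1938]
orientation: [0.439, -3.111, 0.002]
force: [-0.2, 0.6, -0.5]
width: 0.0273
finger_force: 35.0
```

play_rows --pt "0 0 0.003 0 0 0 20" --pt "0 0 0 0 0 0 20"

```text
time: 18.7
ee_pos: [0.4435, -0.2344, 0.1924]
orientation: [-0.439, 3.111, -0.002]
force: [-0.7, 0.7, -0.8]
width: 0.0269
finger_force: 35.0
```

play_rows --pt "0 0 0.003 0 0 0 20" --pt "0 0 0 0 0 0 20"

```text
time: 18.95
ee_pos: [0.4437, -0.2345, 0.1919]
orientation: [-0.439, 3.11, -0.003]
force: [-1.6, 0.4, 5.1]
width: 0.0271
finger_force: 35.1
```

There is contact at z=0.192. To make sure the collar is on the prongs and not on the lips, I'll lift slightly, go 2 mm inward and feel again.

play_rows --pt "0 0 -0.006 0 0 0 20" --pt "-0.004 0 0 0 0 0 20" --pt "0 0 0.003 0 0 0 20" --pt "0 0 0 0 0 0 20"

```text
time: 19.45
ee_pos: [0.4446, -0.234, 0.1921]
orientation: [0.439, -3.109, 0.002]
force: [-4.2, -2.7, 0.5]
width: 0.0271
finger_force: 35.1
```

play_rows --pt "0 0 0.003 0 0 0 20" --pt "0 0 0 0 0 0 20"

```text
time: 19.7
ee_pos: [0.4447, -0.2341, 0.1919]
orientation: [0.439, -3.11, 0.003]
force: [-6.7, -0.4, 8.2]
width: 0.0272
finger_force: 35.6
```

Run:
```python
from h import *
s=robot.capture("scene"); p,r=now(); print(p,robot.observe()["force"])
g=s["color"].astype(int)
def blob(x,y,w,h,th):
    a=cv2.resize(s["color"][y:y+h,x:x+w],None,fx=8,fy=8,interpolation=cv2.INTER_CUBIC).astype(int).min(2); m=(a>th*a.max()).astype(np.uint8)
    n,_,st,ce=cv2.connectedComponentsWithStats(m); i=1+np.argmax(st[1:,4]); return (ce[i]+.5)/8-.5+[x,y],st[i]/8,a.max()
print("loose",blob(230,122,14,16,.75)); print("nbr(333,135)",blob(246,147,14,12,.75),"nbr2",blob(197,132,14,10,.75))
A=np.array([.5442,-.2045])
for e in(.011,.018):
    for ang in(196.1,196.1-72,196.1-288):
        for rr in(.101,.104) if ang==196.1 else (.101,):
            a=np.radians(ang); print(e,ang,rr,proj(s,[[A[0]+rr*np.cos(a),A[1]+rr*np.sin(a),.230+e]]).round(2))
```

```text
[ 0.44464297 -0.23408766  0.19185819] [-7.06333511 -0.85149734  7.34904944]
loose (array([236.4012883 , 134.71465877]), array([ 5.25 , 11.125,  3.375,  4.125, 89.75 ]), np.int64(104))
nbr(333,135) (array([252.64363456, 153.07063544]), array([  4.5  ,   4.5  ,   5.375,   4.125, 142.125]), np.int64(249)) nbr2 (array([202.72665514, 137.31793478]), array([  3.625,   4.   ,   5.125,   3.75 , 126.5  ]), np.int64(248))
0.011 196.1 0.101 [[237.28 134.51]]
0.011 196.1 0.104 [[237.69 134.04]]
0.011 124.1 0.101 [[252.73 154.15]]
0.011 -91.9 0.101 [[203.33 138.27]]
0.018 196.1 0.101 [[237.19 132.91]]
0.018 196.1 0.104 [[237.6  132.44]]
0.018 124.1 0.101 [[252.7  152.52]]
0.018 -91.9 0.101 [[203.1  136.66]]
```

Moving inward pressed the barrel against the slot's closed end (about 6 N radially) at the same height. So the collar sits on the prongs, well inside the lips. I'll back off outward, reseat lightly and release.

play_rows --pt "0 0 -0.005 0 0 0 20" --pt "0.005 0 0 0 0 0 20" --pt "0 0 0.003 0 0 0 20" --pt "0 0 0 0 0 0 20"

```text
time: 20.25
ee_pos: [0.4438, -0.2346, 0.1921]
orientation: [-0.439, 3.109, -0.003]
force: [-0.2, -1.1, -2.1]
width: 0.0271
finger_force: 35.0
```

play_rows --pt "0 0 0.002 0 0 0 20" --pt "0 0 0 0 0 0 20"

```text
time: 20.5
ee_pos: [0.4437, -0.2346, 0.1919]
orientation: [-0.439, 3.109, -0.004]
force: [0.5, 1.4, 4.8]
width: 0.0275
finger_force: 35.3
```

Seated lightly. I'll reduce the grip first, then open slowly.

play_rows --pt "0 0 0 0 0 0 26" --pt "0 0 0 0 0 0 29" --pt "0 0 0 0 0 0 34" --pt "0 0 0 0 0 0 42" --pt "0 0 0 0 0 0 52" --pt "0 0 0 0 0 0 56" --pt "0 0 0 0 0 0 56" --squeeze 20

```text
time: 21.38
ee_pos: [0.4431, -0.2346, 0.191]
orientation: [-0.439, 3.11, -0.003]
force: [-0.0, -0.2, 1.0]
width: 0.0564
finger_force: 0.0
```

play_rows --pt "0 0 -0.02 0 0 0 56" --pt "0 0 -0.04 0 0 0 56" --pt "0 0 -0.08 0 0 0 56" --pt "0 0 -0.1 0 0 0 56" --pt "0 0 -0.1 0 0 0 56" --pt "0.05 0 -0.08 0 0 0 56" --pt "0.08 0.06 0 0 0 0 56" --pt "0.08 0.06 0 0 0 0 56" --pt "0 0.1 0 0 0 0 56" --pt "0 0.1 0 0 0 0 56" --pt "0 0 0 0 0 0 56"

```text
time: 22.75
ee_pos: [0.2966, -0.1076, 0.4021]
orientation: [-0.445, 3.107, -0.004]
force: [0.2, -0.0, 0.6]
width: 0.056
finger_force: 0.0
```

Run:
```python
from h import *
s,t=robot.capture("scene"),robot.capture("top")
cv2.imwrite("pics/m11.png",np.hstack([crop(s,170,120,100,100,4),crop(t,255,150,100,100,4)]))
print(now()[0])
```

```text
[ 0.29780802 -0.10964908  0.40149335]
```

View pics/m11.png

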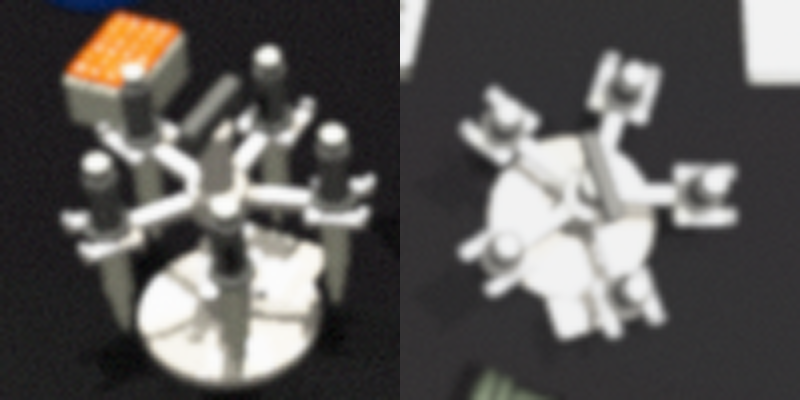

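The pipette now hangs upright in the front fork, at (268,55) to (275,215) in the scene crop and (632,290) in the top one. It sits just like its locked neighbours, with the turret unmoved and the robot clear.

```bash
python3 -c "
from plant import robot; print(robot.hand_in())"
```

```text
the job is handed in; nothing more can be done
None
```

The job is handed in: I turned the empty hook to the front and hung the pipette upright in it, seated at about 5 N with the robot clear (no verdict came back). I viewed 13 pictures, three over the limit of 10.

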